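# Proof-check the friction hinge of a slide box

### The job

Check the friction hinge of the slide box: lift the blue lid gently by its yellow tab to about 35 degrees and let go of it completely for two seconds to see that it stays up. Then, with closed fingertips, lean straight down on the black rubber bar on the lid with 5 newtons, give or take one, steadily for two seconds, so that the hinge is loaded but does not give way (never as much as 18 newtons), and come away, leaving the lid standing at about 35 degrees. Do not fling or slam the lid, and leave the bottle, the jar and the dish where they are.

Things in the scene. Friction and masses are not known exactly. Their poses are not given: they have to be found in the camera images.
- slide_box: White open box for microscope slides, fixed to the bench, 160 (x) by 220 (y) by 90 mm high, walls 6 mm, full of upright slides. Origin: centre of its underside; z up; x points from its front (yellow tab side) to its back (hinge side). It stands anywhere in an 80 by 340 mm area ahead of the robot, front towards the robot, turned up to 20 degrees either way.
- lid_hinge (a joint): Opening angle of the lid, rad: 0 shut (flat), growing as its front edge rises; 35 degrees is 0.61. Starts between 0 and 0.12. Axis along the box's y, at x = +80 mm, z = 90.5 mm in the box's frame. Friction hinge of about 1.4 N m without a spring: the lid stays where it is left. Lifting at the tab takes 7 to 11 N.
- lid: Blue flat lid, 165 mm from hinge to front edge, 224 mm wide (y), 10 mm thick, 0.2 to 0.45 kg (varies). Origin on the hinge axis, at the lid's underside, mid-width; its x axis points from the front edge to the hinge (the lid lies on its -x side), z is the normal of its top face. It carries the tab and the rubber bar.
- tab (a point): Grasp point in the yellow pull tab, which sticks out from the middle of the lid's front edge: 24 mm wide (y), 10 mm thick, 50 mm long. The point lies 35 mm out from the edge, 200 mm from the hinge axis, 5 mm above the lid's underside. The tab is free all round, 90 mm above the bench when shut; its sides (24 mm apart along y) stay upright as the lid turns.
- press_bar: Black round rubber bar on the lid near its front edge: 22 mm diameter, 80 mm long along the box's y. This origin: 150 mm from the hinge axis, 20 mm above the lid's underside. The bar is screwed out to an unknown height: its axis lies 0 to 7 mm along the lid's normal above the origin (firm, does not move), its top 11 mm straight above that: feel for it. Stiff: 1 mm more travel adds 5 to 15 N.
- reagent_bottle: Brown glass bottle with black cap, 56 mm diameter, 130 mm high, standing loose beside the box, left or right. Origin: centre of its underside. Not to be moved.
- specimen_jar: White plastic jar with red lid, 60 mm diameter, 75 mm high, standing loose beside the box, on the other side. Origin: centre of its underside. Not to be moved.
- petri_dish: Clear flat round dish, 90 mm diameter, 16 mm high, lying loose in front of the box, to the left of the tab. Origin: centre of its underside. Not to be moved.

How it is judged:
By the outcome, as a careful person would: the job done as asked, in the order asked, and still so for the second after the job is handed in, with the robot touching nothing.
It also fails if it takes over 51 s, if anything falls off the work surface, if the arm or the gripper's body presses on something with over 40 N, if the wrist force passes 120 N, or if a joint passes its speed limit or range.

### The arm

A 6-joint arm with a two-finger parallel gripper is mounted at the origin on the work surface. World frame = base frame: x ahead of the robot, y to its left, z up, the work surface at z = 0. Lengths are in m, angles in rad, forces in N, time in s.
With the tool pointing down it reaches from about 0.375 to 0.9 m from the base axis. Payload 3.1 kg.
Tool frame: the origin (TCP) lies on the centre line of the jaws, within the pads' length; the fingertips stand 22 mm ahead of it and the grasp point (between the pads) lies 3 mm ahead of it; z points along the fingers, x is the direction in which the jaws open and shut, and the axes are right-handed (so a half turn about z gives the same grasp; the last joint's range is limited). The gripper opens to 87 mm and grips with 3 to 60 N. Pads are 19 mm wide; open, the fingers measure 117 mm over their backs; the gripper's body (75 mm by 190 mm) begins 51 mm behind the grasp point.
Start: joints at [-1.319, 0.527, 1.433, -0, 1.181, -0.178], TCP at [0.26, -0.568, 0.245] pointing down, gripper open.
Joint ranges: [-3.08, 3.08], [-0.75, 2.2], [0.22, 2.44], [-1.43, 4.57], [0, 2.65], [-2.85, 2.85]. Speed limits (rad/s): [2.79, 2.79, 3.14, 3.14, 3.14, 3.14].

### API

Orientations are given as a unit quaternion [x, y, z, w].
In Python, from rig import robot, camera, order gives the robot as it stands.
- The arm moves only by the shell command python3 -m pendant 'ROWS' [OPENING] [FORCE]. ROWS is JSON, a list of rows, each a list of 2 entries, a list of its own where there are three numbers: the shift along the tool's x, y, z in mm, then the turn about the tool's z in degrees. A call has 1 to 8 rows; each row shifts and turns the commanded pose from where the row before left it, along the tool's axes as they then stand; what a row does not reach is not made up. A row lasts 1/8 s, in which the tool goes at most 62.5 mm and 10.7 degrees, less where a joint would pass 70% of its speed; a pose out of reach is approached as far as the arm can. A call with a gripper value outside its range is refused whole. OPENING is the finger opening in mm, from 0 to 87, set as the call begins (- or left out, the last holds). The fingers move at their own pace and stop on an object; FORCE is the grip in N (left out, the last holds). Time passes only in rows, so rows that do not move let the fingers close. It gives the time, the measured TCP pose, the force and the opening at its end, in the units of the state.
- robot.get_obs(): the state, without advancing time (a new reading comes with each control period).
- camera(name): name is "scene" or "top" or "wrist"; returns a dict with "pixels" (480x640x3 uint8, blue, green, red), "mtx" (3x3 intrinsics, pixels), "R" (3x3) and "t" (3): a world point X has camera coordinates R X + t. Camera axes: x right, y down, z forward; pixel columns grow to the right and rows downward; lengths in m; the calibration is good to about 2 mm. A picture is of the moment at which its call begins. There is no depth.
- order.hand_in(): hands the job in, once; it reports no verdict.
The state is a dict: "time": time; "q": joint angles; "joint_velocities": joint speeds; "joint_torque": joint torques, N m; "position": TCP position; "tool_rot": TCP orientation; "ft_force": force on the tool from outside, world axes, zero at the start; "moment": the same for the moment, N m; "grip_width": finger opening in m.
Only numpy, scipy, OpenCV 4.12 (cv2) and the standard library are available. Lean on these libraries where they do the work, as an engineer would, in place of code of your own. Each camera call takes 0.05 s, during which the arm holds its last target. There are 200 camera calls.

## Working session

There is one attempt and no reset: what is moved stays moved. The work goes in short steps, Python scripts to look and compute and a shell command to move; the robot and the scene stay as the last step left them, time stands still between calls to the robot, and variables do not carry over. Pictures are saved under pics/ and viewed, about 8 in all and at most 12, crops included, and the job is handed in when it is done.

```bash
mkdir -p pics; ls; python3 - <<'E'
from rig import robot,camera
import cv2,numpy as np
o=robot.get_obs()
for k in o: print(k,np.round(o[k],4))
for n in("scene","top"):
    c=camera(n);cv2.imwrite(f"pics/{n}0.png",c["pixels"]);np.savez(f"pics/{n}0.npz",**c);print(n,c["mtx"],c["R"],c["t"])
E
```

```text
pics
time 0.0
q [-1.3196  0.5285  1.4339 -0.      1.1814 -0.1785]
joint_velocities [ 0.0004 -0.0016 -0.0004  0.0008  0.0005  0.0014]
joint_torque [-6.00000e-04 -4.40042e+01 -1.76596e+01  6.33000e-02  5.83000e-02
 -2.00000e-04]
position [ 0.2602 -0.5675  0.2436]
tool_rot [ 8.416e-01 -5.401e-01 -8.000e-04 -7.000e-04]
ft_force [-0.5023 -0.3985 -0.0495]
moment [ 0.0074 -0.0164 -0.0187]
grip_width 0.0871
scene [[466.62053684   0.         322.33724931]
 [  0.         466.62053684 243.24270887]
 [  0.           0.           1.        ]] [[ 0.34445705  0.93868977  0.01452105]
 [ 0.75571295 -0.26806935 -0.59752553]
 [-0.55699845  0.21679563 -0.80171839]] [-0.25448888 -0.36235249  1.36567182]
top [[561.69188555   0.         318.89268971]
 [  0.         561.69188555 243.66985854]
 [  0.           0.           1.        ]] [[-0.01430659 -0.99987011  0.00742235]
 [-0.98813349  0.01300255 -0.1530462 ]
 [ 0.15292981 -0.00952385 -0.98819116]] [0.05895197 0.57356284 0.9574252 ]
```

View pics/scene0.png

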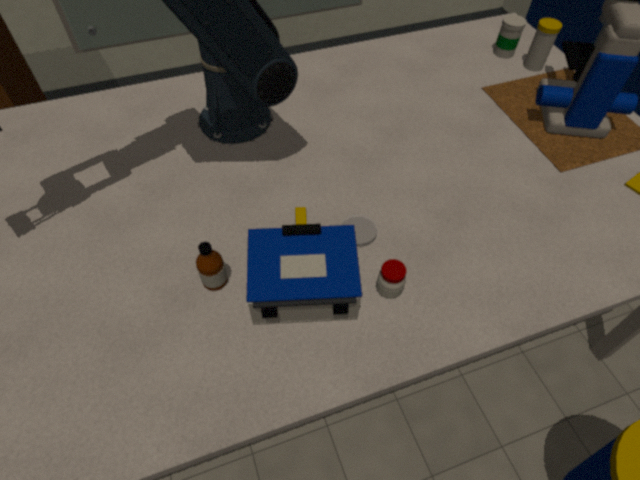

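View pics/top0.png

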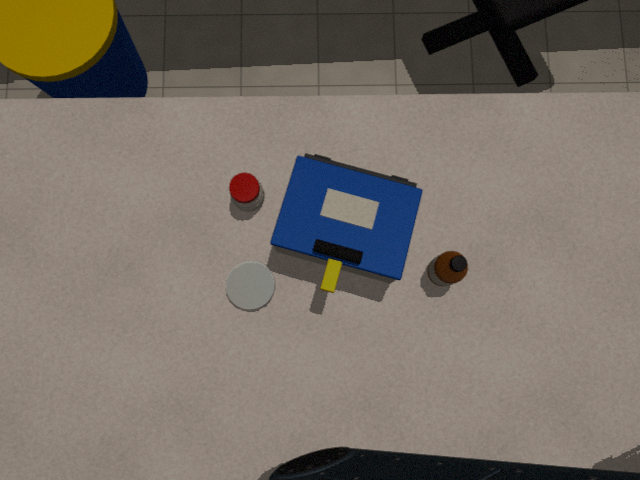

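The scene view shows the lid with corners near (247,229), (356,226), (361,298), (248,301), the tab at (301,215), the bottle on the left and the jar on the right. In the top view the lid corners are near (300,157), (421,186), (402,278), (272,245), with the tab at (332,275), the dish at (250,286), the jar at (246,190) and the bottle at (450,267). Next I'll fit the pose from both views.

```bash
cat > fit.py <<'E'
import cv2,numpy as np
from scipy.optimize import least_squares
def proj(c,X): 
    p=(c["R"]@np.atleast_2d(X).T).T+c["t"]; p=p@c["mtx"].T; return p[:,:2]/p[:,2:]
def lid2w(p,L):  # p: x,y (box), z hinge, yaw, theta
    x,y,z,a,t=p; L=np.atleast_2d(L)
    X=L[:,0]*np.cos(t)+L[:,2]*np.sin(t); Z=-L[:,0]*np.sin(t)+L[:,2]*np.cos(t)
    b=np.c_[X+.08,L[:,1],Z]; c,s=np.cos(a),np.sin(a)
    return np.c_[x+c*b[:,0]-s*b[:,1], y+s*b[:,0]+c*b[:,1], z+b[:,2]]
def masks(im,roi):
    h=cv2.cvtColor(im,cv2.COLOR_BGR2HSV); m=np.zeros(h.shape[:2],np.uint8); x0,y0,x1,y1=roi; m[y0:y1,x0:x1]=255
    return cv2.inRange(h,(100,120,90),(130,255,255))&m, cv2.inRange(h,(20,120,80),(35,255,255))&m
def quad(m):
    k=max(cv2.findContours(m,0,1)[0],key=cv2.contourArea); k=cv2.convexHull(k)
    for e in np.arange(.01,.1,.005):
        q=cv2.approxPolyDP(k,e*cv2.arcLength(k,True),True)
        if len(q)==4: return q[:,0].astype(float)
def cen(m): 
    M=cv2.moments(m,True); return np.array([M["m10"],M["m01"]])/M["m00"]
CORN=np.array([[0,.112,.01],[0,-.112,.01],[-.165,-.112,.01],[-.165,.112,.01]])
TAB=np.array([[-.19,0,.01]])
E
cat > a.py <<'E'
from fit import *
V=[(np.load("pics/scene0.npz"),(200,190,400,330)),(np.load("pics/top0.npz"),(240,130,440,310))]
obs=[]
for c,r in V:
    b,y=masks(c["pixels"],r); obs.append((c,quad(b),cen(y))); print(obs[-1][1].tolist(),obs[-1][2])
def res(p):
    r=[]
    for c,q,t in obs:
        P=proj(c,lid2w(p,CORN)); 
        for a in P: d=q-a; r+=list(d[np.argmin((d**2).sum(1))])
        r+=list(proj(c,lid2w(p,TAB))[0]-t)
    return r
for fz in(0,1):
    f=(lambda p:res(p)) if fz else (lambda p:res([p[0],p[1],.0905,p[3],p[4]]))
    s=least_squares(f,[.62,-.03,.09,-.25,.05],loss="soft_l1"); print(np.round(s.x,4),np.round(res(s.x) if fz else f(s.x),1).tolist())
p=s.x
for n,L in(("tab",[-.2,0,.005]),("bar",[-.15,0,.02])): print(n,lid2w(p,L))
# ground/height intersections in top view
def ray(c,u,z):
    d=c["R"].T@np.linalg.inv(c["mtx"])@[*u,1]; o=-c["R"].T@c["t"]; return o+d*(z-o[2])/d[2]
c=V[1][0]
for n,u,z in(("dish",(250,286),.016),("jar",(244,187),.075),("bottle",(458,263),.13)): print(n,ray(c,u,z))
E
python3 a.py
```

```text
[[352.0, 225.0], [359.0, 294.0], [249.0, 300.0], [249.0, 230.0]] [300.3626943  215.16580311]
[[298.0, 156.0], [421.0, 190.0], [400.0, 278.0], [271.0, 242.0]] [330.73913043 275.19047619]
[ 0.6128  0.0023 -1.1414 -0.2903  0.0926] [-3.2, -1.2, 3.5, -0.6, 1.5, 1.7, -2.0, 0.8, 0.3, 1.3, 0.6, 2.0, -2.3, 1.3, -0.6, -2.2, 1.5, -1.2, -0.0, 0.8]
[ 0.6122  0.0028  0.0824 -0.2881  0.1433] [-3.0, -3.1, 2.7, -2.7, 1.4, 1.3, -2.1, 0.7, 0.3, 1.2, 0.8, 0.4, -1.1, 0.2, -0.6, -1.6, 1.5, -0.9, 0.1, 0.2]
tab [[0.4997916  0.0360996  0.11588577]]
bar [[0.54929269 0.02142772 0.12359149]]
dish [0.50274719 0.17661583 0.016     ]
jar [0.67171946 0.18116445 0.075     ]
bottle [ 0.52630455 -0.17327574  0.13      ]
```

```bash
python3 -m pendant '[[[-37,-39,0],0],[[-37,-39,0],0],[[-37,-39,0],0],[[-37,-39,0],0],[[-37,-39,0],0],[[-37,-39,0],0],[[-37,-39,0],0],[[-37,-39,0],0]]' 50 30; python3 -m pendant '[[[-37,-39,0],0],[[-37,-39,0],0],[[-37,-39,0],0],[[-37,-39,0],0],[[0,0,0],10.3],[[0,0,0],10.3],[[0,0,0],10.3],[[0,0,0],10.3]]'; python3 - <<'E'
from rig import robot,camera
import cv2,numpy as np
c=camera("wrist");cv2.imwrite("pics/w1.png",c["pixels"]);np.savez("pics/w1.npz",**c);print(c["R"],c["t"])
E
```

```text
time: 1.1
position: [0.421, -0.1673, 0.2444]
tool_rot: [0.842, -0.54, -0.0, -0.0]
ft_force: [0.3, -0.3, 0.0]
grip_width: 0.05
time: 2.1
position: [0.5005, 0.0307, 0.2442]
tool_rot: [-0.596, 0.803, 0.0, -0.0]
ft_force: [-0.3, -1.0, 0.3]
grip_width: 0.0495
[[-2.91227469e-01 -9.56653770e-01  3.53637584e-04]
 [-9.27902894e-01  2.82564946e-01  2.43214455e-01]
 [-2.32771951e-01  7.05025887e-02 -9.69972476e-01]] [0.17396085 0.42620107 0.50369922]
```

View pics/w1.png

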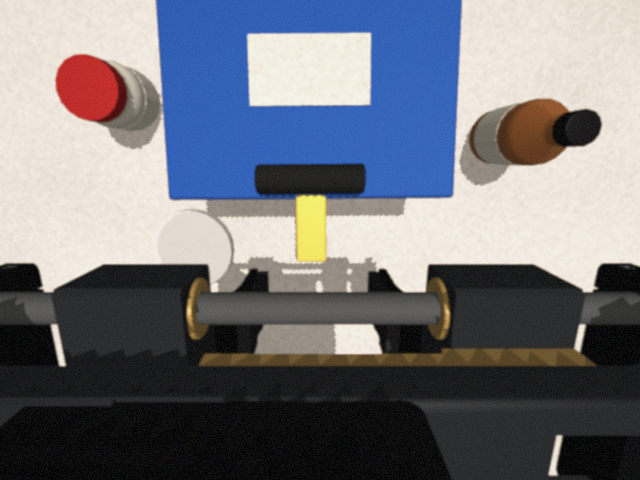

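The wrist view shows the tab at (311,228), its end at row 261, and the lid's front corners at (170,198) and (453,196), so the tool is well aligned in yaw. I'll refine with all three views.

```bash
cat > b.py <<'E'
from fit import *
T=np.array([[-.215,.012,.01],[-.215,-.012,.01]])
F=CORN[[2,3]]
W=np.load("pics/w1.npz"); S=np.load("pics/scene0.npz"); O=np.load("pics/top0.npz")
tw=cen(masks(W["pixels"],(250,150,400,275))[1]); print(tw)
obs=[(W,F,[(453,196),(170,198)]),(W,T,[(297,261),(326,261)]),(W,TAB,[tw]),
 (S,TAB,[(300.4,215.2)]),(O,TAB,[(330.7,275.2)]),(S,CORN,[(361,298),(248,301),(248,229),(356,226)]),(O,CORN,[(300,157),(421,187),(402,278),(272,245)])]
def match(P,Q): 
    Q=np.array(Q,float); return np.concatenate([(Q-a)[np.argmin(((Q-a)**2).sum(1))] for a in P])
res=lambda p:np.concatenate([match(proj(c,lid2w(p,L)),q) for c,L,q in obs])
for z in(None,.0905):
    f=res if z is None else (lambda p:res([p[0],p[1],z,p[2],p[3]]))
    s=least_squares(f,[.61,.0,.09,-.28,.1] if z is None else [.61,0,-.28,.1],loss="soft_l1")
    p=s.x if z is None else [s.x[0],s.x[1],z,s.x[2],s.x[3]]
    print(np.round(p,4),np.round(f(s.x),1).tolist())
    print("tab",lid2w(p,[-.203,0,.005]),"hinge",lid2w(p,[0,0,0]))
E
python3 b.py; python3 -c "
from rig import robot;print(robot.get_obs()['position'],robot.get_obs()['tool_rot'])"
```

```text
[310.61967386 227.61967386]
[ 0.6118  0.0022  0.0789 -0.2861  0.1616] [0.2, 0.1, 0.9, -0.6, 0.4, 0.8, -0.5, 1.1, -0.6, -1.3, 0.1, -1.4, -0.7, -0.1, -0.6, 0.1, 1.8, -2.7, 0.8, -0.0, 2.3, 1.4, 2.5, 0.5, -1.1, -3.3, 0.8, -1.4, 2.0, 2.0]
tab [[0.49706707 0.03593489 0.11653148]] hinge [[ 0.68850738 -0.02038223  0.07894172]]
[ 0.6138  0.0016  0.0905 -0.2866  0.0931] [0.0, -0.1, 1.2, -0.6, 0.3, 1.4, -0.3, 1.7, -0.6, -1.2, 0.1, -1.7, -0.6, -0.3, -1.2, 2.5, 2.6, -0.3, 0.8, 0.1, 2.2, 1.5, 2.4, 3.4, -2.6, -0.9, 0.8, -1.4, 2.0, 2.1]
tab [[0.49710973 0.03596412 0.11434681]] hinge [[ 0.69054158 -0.02103981  0.0905    ]]
[0.50056283 0.03063834 0.24419931] [-5.93961534e-01  8.04493307e-01  3.25661434e-04 -3.31877147e-04]
```

```bash
python3 -m pendant '[[[-4,5,20],0],[[0,0,25],0],[[0,0,25],0],[[0,0,25],0],[[0,0,14],0],[[0,0,10],0],[[0,0,0],0]]'; python3 - <<'E'
from rig import robot,camera
import cv2,numpy as np
c=camera("wrist");cv2.imwrite("pics/w2.png",c["pixels"][60:420,120:520]);np.savez("pics/w2.npz",**c)
E
```

```text
time: 3.02
position: [0.4971, 0.0358, 0.1252]
tool_rot: [-0.598, 0.801, 0.0, -0.0]
ft_force: [0.0, -0.9, -0.2]
grip_width: 0.0502
```

View pics/w2.png

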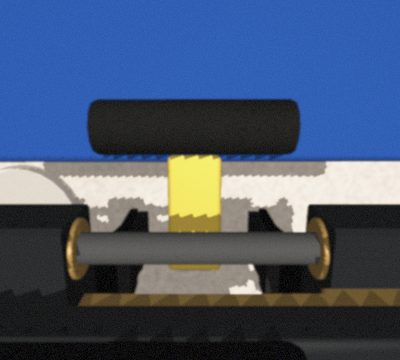

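The tab, at crop (195,212), is centred between the fingers. Closing now.

```bash
python3 -m pendant '[[[0,0,0],0],[[0,0,0],0],[[0,0,0],0],[[0,0,0],0]]' 15 35; python3 -m pendant '[[[0,0,-1],0],[[0,0,-3],0],[[0,-0.2,-4],0],[[0,-0.4,-4],0]]'
```

```text
time: 3.58
position: [0.4978, 0.0371, 0.1259]
tool_rot: [-0.597, 0.802, 0.0, 0.001]
ft_force: [1.2, 5.3, 0.4]
grip_width: 0.0237
time: 4.08
position: [0.4994, 0.0366, 0.1368]
tool_rot: [-0.597, 0.802, -0.0, 0.002]
ft_force: [5.9, 4.2, -11.0]
grip_width: 0.0236
```

```bash
python3 -m pendant '[[[0,-1,-4.5],0],[[0,-1,-4.5],0],[[0,-1,-4.5],0],[[0,-1,-4.5],0],[[0,-1.6,-4.8],0],[[0,-1.6,-4.8],0],[[0,-1.6,-4.8],0],[[0,-1.6,-4.8],0]]'; python3 -m pendant '[[[0,-2,-4.7],0],[[0,-2,-4.7],0],[[0,-2,-4.7],0],[[0,-2,-4.7],0]]'
```

```text
time: 5.08
position: [0.5092, 0.0337, 0.1736]
tool_rot: [-0.597, 0.802, 0.0, 0.002]
ft_force: [7.1, 4.8, -12.9]
grip_width: 0.0236
time: 5.58
position: [0.5169, 0.0315, 0.1921]
tool_rot: [-0.597, 0.802, 0.0, 0.002]
ft_force: [7.8, 3.8, -14.9]
grip_width: 0.0234
```

```bash
python3 -m pendant '[[[0,-2.8,-4.4],0],[[0,-2.8,-4.4],0],[[0,-2.8,-4.4],0],[[0,-2.8,-4.4],0],[[0,-2.8,-4.0],0],[[0,-2.8,-4.0],0],[[0,-2.8,-4.0],0],[[0,0,0],0]]'; python3 - <<'E'
from rig import camera
import cv2,numpy as np
for n in("scene","top"):
    c=camera(n);np.savez(f"pics/{n}1.npz",**c)
    im=c["pixels"]; im=im[170:330,180:420] if n=="scene" else im[110:320,220:480]
    cv2.imwrite(f"pics/{n}1.png",cv2.resize(im,None,fx=3,fy=2.8 if 0 else 3)[:600,:800])
E
```

```text
time: 6.58
position: [0.5337, 0.0265, 0.221]
tool_rot: [-0.597, 0.802, 0.002, 0.0]
ft_force: [3.8, 3.4, -11.0]
grip_width: 0.0239
```

View pics/scene1.png

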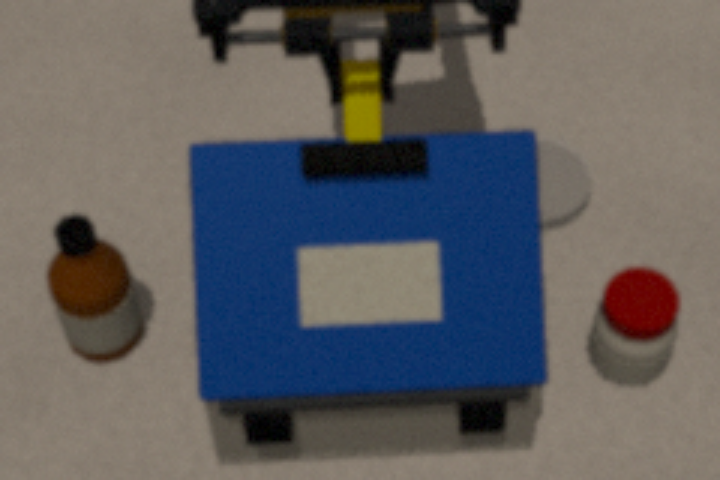

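The lid is up. Its front corners are at crop (192,145) and (535,131), which is (244,218.3) and (358.3,213.7) in full-image pixels, and its back corners are at (247.7,302.7) and (361.7,297). I'll estimate the angle from this and from the kinematics.

```bash
cat > c.py <<'E'
from fit import *
S=np.load("pics/scene1.npz")
q=np.array([[361.7,297],[247.7,302.7],[244,218.3],[358.3,213.7]])
P0=[.6138,.0016,.0905,-.2866]
for dz in(0,1):
  f=lambda v:(proj(S,lid2w([P0[0]+v[1],P0[1]+v[2],.0905,v[3] ,v[0]],CORN)[[0,1,2,3]])[:, :]-0)
  def r(v):
    P=f(v); return np.concatenate([(q-a)[np.argmin(((q-a)**2).sum(1))] for a in P]) 
  g=(lambda u:r([u[0],0,0,P0[3]])) if dz==0 else r
  s=least_squares(g,[.6] if dz==0 else [.6,0,0,-.2866]); print(np.round(s.x,3),np.round(s.fun,1))
print("bar origin, +7 at .61:",lid2w(P0+[.61],[[-.15,0,.02],[-.15,0,.027]]), "tab", lid2w(P0+[.61],[-.203,0,.005]))
E
python3 c.py
```

```text
[0.493] [-0.6 -0.5  2.2 -0.7  0.8 -0.1  1.2 -0.1]
[ 0.485 -0.     0.002 -0.287] [-1.5 -0.1  1.3 -0.1 -0.3  0.3  0.4  0.2]
bar origin, +7 at .61: [[0.5835946  0.01050195 0.19282308]
 [0.5874411  0.00936833 0.19856062]] tab [[0.53368269 0.02521167 0.21089033]]
```

The angles disagree: the scene view gives 0.49 and the kinematics give 0.61. I'll cross-check with the top and wrist views.

```bash
python3 - <<'E'
from rig import camera
import cv2,numpy as np
c=camera("wrist");np.savez("pics/w3.npz",**c)
t=cv2.resize(np.load("pics/top1.npz")["pixels"][130:320,240:440],None,fx=2,fy=2)
cv2.imwrite("pics/m3.png",np.hstack([cv2.resize(c["pixels"],None,fx=.625,fy=.625)[:300],np.pad(t[:300],((0,0),(0,0),(0,0)))]))
E
```

```text
(no output)
```

View pics/m3.png

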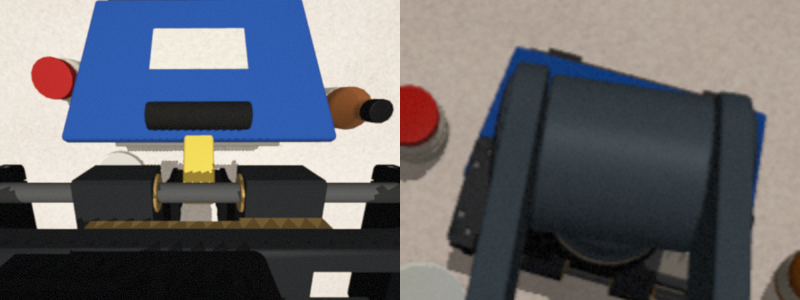

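The wrist view shows the lid's front corners at about (99,224) and (537,222) in full-image pixels, with the tab still in the jaws. In the top view the arm hides the lid.

```bash
cat > d.py <<'E'
from fit import *
P0=[.6138,.0016,.0905,-.2866]
W=np.load("pics/w3.npz"); b,y=masks(W["pixels"],(0,0,640,260))
xs=np.where(b.any(0))[0]; print("x-extent",xs[0],xs[-1],[ (np.where(b[:,x])[0].min(),np.where(b[:,x])[0].max()) for x in(xs[0]+2,xs[-1]-2,150,500)],"row0",np.where(b[2])[0][[0,-1]])
for th in(.45,.5,.55,.6,.65):
    print(th,np.round(proj(W,lid2w(P0+[th],np.r_[CORN[[3,2]],[[-.165,.112,0]],[[-.165,-.112,0]],CORN[[0,1]]])),0).tolist())
W=np.load("pics/w1.npz")
for th in(.0,.05,.1,.15): print(th,np.round(proj(W,lid2w(P0+[th],CORN[[3,2]])),0).tolist())
print("tw1 width 283 obs")
E
python3 d.py
```

```text
x-extent 100 536 [(np.int64(208), np.int64(223)), (np.int64(202), np.int64(222)), (np.int64(17), np.int64(226)), (np.int64(72), np.int64(225))] row0 [155 482]
0.45 [[124.0, 238.0], [514.0, 237.0], [133.0, 242.0], [504.0, 241.0], [151.0, -2.0], [485.0, -4.0]]
0.5 [[115.0, 234.0], [522.0, 233.0], [125.0, 239.0], [512.0, 237.0], [151.0, -2.0], [485.0, -4.0]]
0.55 [[107.0, 229.0], [531.0, 227.0], [117.0, 235.0], [520.0, 233.0], [151.0, -3.0], [484.0, -5.0]]
0.6 [[97.0, 222.0], [540.0, 220.0], [109.0, 229.0], [529.0, 228.0], [151.0, -3.0], [484.0, -5.0]]
0.65 [[87.0, 214.0], [550.0, 212.0], [99.0, 223.0], [538.0, 221.0], [151.0, -4.0], [484.0, -6.0]]
0.0 [[177.0, 198.0], [446.0, 196.0]]
0.05 [[173.0, 199.0], [449.0, 196.0]]
0.1 [[168.0, 199.0], [454.0, 196.0]]
0.15 [[163.0, 198.0], [458.0, 195.0]]
tw1 width 283 obs
```

The wrist fit gives about 0.585 and the kinematics about 0.60. The distant scene camera has a few pixels of bias, so I trust the two closer measures. I'll nudge up a little, release, and stand clear for more than 2 s.

```bash
python3 -m pendant '[[[0,-1,-1.3],0],[[0,-0.6,-0.8],0],[[0,0,0],0]]'; python3 -m pendant '[[[0,0,0],0],[[0,0,0],0],[[0,0,0],0],[[0,0,0],0]]' 50; python3 -m pendant '[[[0,0,-5],0],[[0,0,-15],0],[[0,0,-20],0],[[0,0,-20],0],[[0,0,-20],0],[[0,0,0],0],[[0,0,0],0],[[0,0,0],0]]' 50;  python3 -m pendant '[[[0,0,0],0],[[0,0,0],0],[[0,0,0],0],[[0,0,0],0],[[0,0,0],0],[[0,0,0],0],[[0,0,0],0],[[0,0,0],0]]' 0 30; python3 -m pendant '[[[0,0,0],0],[[0,0,0],0],[[0,0,0],0],[[0,0,0],0],[[0,0,0],0],[[0,0,0],0],[[0,0,0],0],[[0,0,0],0]]'; python3 - <<'E'
from rig import camera,robot
from fit import *
c=camera("wrist");np.savez("pics/w4.npz",**c);cv2.imwrite("pics/w4.png",c["pixels"])
b,y=masks(c["pixels"],(0,0,640,330))
xs=np.where(b.any(0))[0]; print(xs[0],xs[-1],[np.where(b[:,x])[0].max() for x in(xs[0]+2,xs[-1]-2)])
P0=[.6138,.0016,.0905,-.2866]
for th in(.55,.58,.61,.64): print(th,np.round(proj(c,lid2w(P0+[th],CORN)),0).tolist())
o=robot.get_obs();print(o["position"],o["tool_rot"],o["ft_force"])
E
```

```text
time: 7.1
position: [0.5347, 0.0262, 0.2225]
tool_rot: [-0.597, 0.802, 0.003, -0.0]
ft_force: [4.1, 3.9, -13.0]
grip_width: 0.0236
time: 7.6
position: [0.5359, 0.0241, 0.2257]
tool_rot: [-0.598, 0.802, -0.0, 0.0]
ft_force: [0.1, -0.4, -0.2]
grip_width: 0.0485
time: 8.6
position: [0.5352, 0.0244, 0.3044]
tool_rot: [-0.598, 0.802, 0.001, -0.001]
ft_force: [0.2, 0.8, -0.2]
grip_width: 0.0501
time: 9.6
position: [0.5358, 0.0243, 0.3053]
tool_rot: [-0.598, 0.802, -0.0, 0.0]
ft_force: [0.3, -0.1, 0.5]
grip_width: 0.0005
time: 10.6
position: [0.5358, 0.0243, 0.3053]
tool_rot: [-0.598, 0.802, -0.0, 0.0]
ft_force: [0.4, 0.1, 0.6]
grip_width: 0.0005
168 464 [np.int64(205), np.int64(204)]
0.55 [[193.0, 42.0], [438.0, 41.0], [461.0, 208.0], [170.0, 209.0]]
0.58 [[193.0, 42.0], [438.0, 41.0], [464.0, 205.0], [168.0, 206.0]]
0.61 [[193.0, 42.0], [438.0, 41.0], [467.0, 202.0], [165.0, 203.0]]
0.64 [[193.0, 42.0], [438.0, 41.0], [469.0, 198.0], [162.0, 199.0]]
[0.53575625 0.02429057 0.3052261 ] [-5.97797456e-01  8.01647180e-01  2.49397884e-05 -1.66960060e-05] [ 0.33927588  0.04494105 -0.13408166]
```

View pics/w4.png

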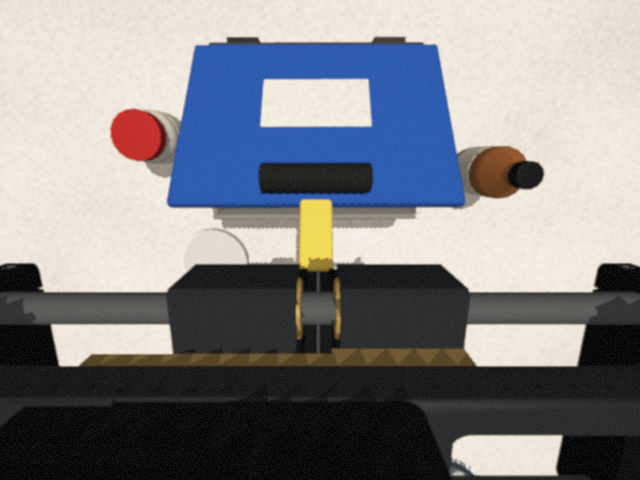

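The lid has held at about 0.59 rad. The model's back corners match the image, and the bar is at (315,178). Now I'll go above the bar with the fingers closed.

```bash
python3 -m pendant '[[[0,-10,0],0],[[0,-15,0],0],[[0,-15,0],0],[[0,-9.6,0],0],[[0,0,20],0],[[0,0,20],0],[[0,0,15],0],[[0,0,8],0]]';python3 -m pendant '[[[0,0,5],0],[[0,0,3],0],[[0,0,0],0],[[0,0,0],0]]'; python3 - <<'E'
from rig import camera
import cv2,numpy as np
c=camera("scene");cv2.imwrite("pics/s5.png",cv2.resize(c["pixels"][150:330,190:400],None,fx=3,fy=3))
E
```

```text
time: 11.65
position: [0.5832, 0.0101, 0.2412]
tool_rot: [-0.598, 0.802, 0.001, -0.0]
ft_force: [0.7, 0.2, 0.0]
grip_width: 0.0004
time: 12.15
position: [0.5836, 0.0101, 0.2347]
tool_rot: [-0.598, 0.802, -0.0, 0.0]
ft_force: [0.2, 0.3, 0.1]
grip_width: 0.0005
```

View pics/s5.png

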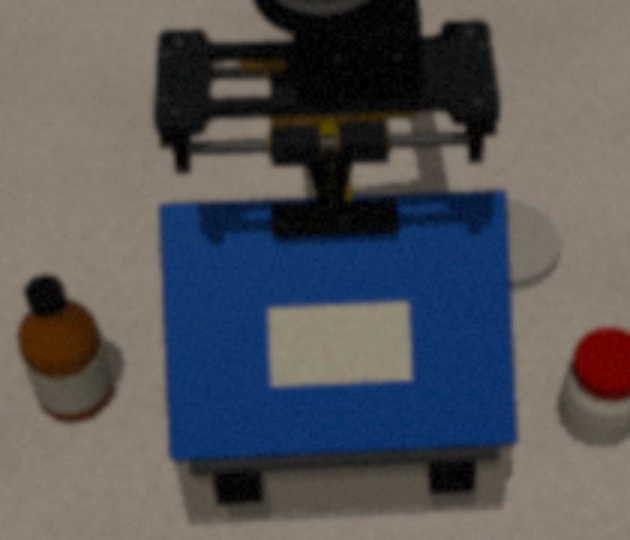

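The closed fingertips, at crop (335,200), stand over the middle of the bar. Now I'll feel downward.

```bash
python3 -m pendant '[[[0,0,1],0],[[0,0,1],0],[[0,0,1],0],[[0,0,0],0]]'; python3 -m pendant '[[[0,0,0.4],0],[[0,0,0],0]]'
```

```text
time: 12.7
position: [0.5832, 0.0102, 0.2311]
tool_rot: [-0.598, 0.802, 0.0, -0.0]
ft_force: [0.6, -0.1, -0.1]
grip_width: 0.0004
time: 12.95
position: [0.5833, 0.0102, 0.2308]
tool_rot: [-0.598, 0.802, 0.0, -0.0]
ft_force: [0.9, 0.4, -0.3]
grip_width: 0.0006
```

```bash
python3 -m pendant '[[[0,0,0.4],0],[[0,0,0],0]]'
```

```text
time: 13.2
position: [0.5833, 0.0102, 0.2305]
tool_rot: [-0.598, 0.802, 0.0, 0.0]
ft_force: [-0.2, 0.8, 0.2]
grip_width: 0.0003
```

```bash
python3 -m pendant '[[[0,0,0.4],0],[[0,0,0],0]]'
```

```text
time: 13.45
position: [0.5833, 0.0102, 0.23]
tool_rot: [-0.598, 0.802, 0.0, -0.0]
ft_force: [-0.4, -0.1, -0.5]
grip_width: 0.0001
```

```bash
python3 -m pendant '[[[0,0,0.4],0],[[0,0,0],0]]'
```

```text
time: 13.7
position: [0.5832, 0.0102, 0.2296]
tool_rot: [-0.598, 0.802, 0.0, -0.0]
ft_force: [0.0, 0.2, -0.8]
grip_width: 0.0005
```

```bash
python3 -m pendant '[[[0,0,0.4],0],[[0,0,0],0]]'
```

```text
time: 13.95
position: [0.5833, 0.0102, 0.2292]
tool_rot: [-0.598, 0.802, 0.0, -0.0]
ft_force: [0.6, 0.0, 1.1]
grip_width: 0.0004
```

```bash
python3 -m pendant '[[[0,0,0.3],0],[[0,0,0],0]]'
```

```text
time: 14.2
position: [0.5833, 0.0101, 0.2289]
tool_rot: [-0.598, 0.802, 0.0, -0.0]
ft_force: [0.5, -0.3, -0.3]
grip_width: 0.0006
```

```bash
python3 -m pendant '[[[0,0,0.3],0],[[0,0,0],0]]'
```

```text
time: 14.45
position: [0.5833, 0.0101, 0.2286]
tool_rot: [-0.598, 0.802, 0.0, -0.0]
ft_force: [0.0, 1.0, -1.3]
grip_width: 0.0005
```

```bash
python3 -m pendant '[[[0,0,0.4],0],[[0,0,0],0]]'
```

```text
time: 14.7
position: [0.5833, 0.0102, 0.2282]
tool_rot: [-0.598, 0.802, 0.0, -0.0]
ft_force: [0.3, 1.0, -0.6]
grip_width: 0.0006
```

```bash
python3 -m pendant '[[[0,0,0.4],0],[[0,0,0],0]]'
```

```text
time: 14.95
position: [0.5833, 0.0102, 0.2279]
tool_rot: [-0.598, 0.802, -0.0, 0.0]
ft_force: [0.4, -0.3, 0.2]
grip_width: 0.0002
```

```bash
python3 -m pendant '[[[0,0,0.4],0],[[0,0,0],0]]'
```

```text
time: 15.2
position: [0.5833, 0.0101, 0.2278]
tool_rot: [-0.598, 0.802, -0.0, 0.0]
ft_force: [-0.7, 0.3, 2.9]
grip_width: 0.0005
```

```bash
python3 -m pendant '[[[0,0,0.4],0],[[0,0,0],0]]'
```

```text
time: 15.45
position: [0.5834, 0.0101, 0.2278]
tool_rot: [-0.598, 0.802, -0.0, 0.0]
ft_force: [-1.1, -0.1, 6.1]
grip_width: 0.0003
```

```bash
python3 -m pendant '[[[0,0,-0.1],0]]'|grep force; for i in 1 2 3 4; do python3 -m pendant '[[[0,0,0],0]]'|grep -E "force|posi|time"; done
```

```text
ft_force: [-1.0, 1.1, 5.2]
time: 15.7
position: [0.5834, 0.0101, 0.2278]
ft_force: [-1.2, 0.3, 5.1]
time: 15.82
position: [0.5834, 0.0101, 0.2278]
ft_force: [-2.2, -0.6, 6.3]
time: 15.95
position: [0.5834, 0.0101, 0.2278]
ft_force: [-2.3, -0.3, 4.9]
time: 16.08
position: [0.5834, 0.0101, 0.2278]
ft_force: [-1.1, -0.1, 5.4]
```

```bash
python3 -m pendant '[[[0,0,-0.04],0]]'|grep force; for i in 1 2 3 4 5 6 7 8 9 10 11 12; do python3 -m pendant '[[[0,0,0],0],[[0,0,0],0]]'|grep -E "force"; done
```

```text
ft_force: [-1.6, 0.1, 5.6]
ft_force: [-1.0, 0.6, 5.1]
ft_force: [-1.4, 0.1, 6.2]
ft_force: [-1.7, 0.3, 5.4]
ft_force: [-1.7, 1.1, 6.7]
ft_force: [-1.4, -0.7, 5.4]
ft_force: [-2.4, -0.3, 6.0]
ft_force: [-1.0, -0.0, 6.0]
ft_force: [-2.0, -0.7, 5.0]
ft_force: [-1.8, 0.3, 5.0]
ft_force: [-1.3, -0.3, 5.1]
ft_force: [-1.3, 1.1, 5.2]
ft_force: [-1.5, 1.2, 4.5]
```

The mean is about 5.5 N, which is inside the band but high. I'll ease off slightly and hold again for margin.

```bash
python3 -m pendant '[[[0,0,-0.08],0]]'|grep force; for i in 1 2 3 4 5 6 7 8 9 10 11 12; do python3 -m pendant '[[[0,0,0],0],[[0,0,0],0]]'|grep -E "force"; done
```

```text
ft_force: [-1.9, -0.0, 4.7]
ft_force: [-0.8, -0.2, 5.1]
ft_force: [-0.8, -0.1, 6.2]
ft_force: [-2.1, 0.7, 4.0]
ft_force: [-1.9, 0.0, 5.9]
ft_force: [-1.8, 0.1, 5.5]
ft_force: [-0.7, 1.0, 6.8]
ft_force: [-1.8, 0.4, 4.4]
ft_force: [-0.9, 0.4, 5.9]
ft_force: [-1.1, -0.5, 6.0]
ft_force: [-1.9, -0.2, 4.9]
ft_force: [-1.4, 0.2, 5.0]
ft_force: [-1.4, 0.7, 5.4]
```

```bash
python3 -m pendant '[[[0,0,-0.08],0]]'|grep force; for i in 1 2 3 4 5 6 7 8 9 10 11 12; do python3 -m pendant '[[[0,0,0],0],[[0,0,0],0]]'|grep -E "force"; done
```

```text
ft_force: [-0.7, 0.8, 4.7]
ft_force: [-2.0, 0.2, 6.0]
ft_force: [-1.2, -0.0, 5.1]
ft_force: [-1.1, -0.1, 5.1]
ft_force: [-1.4, -1.0, 5.6]
ft_force: [-2.0, -1.0, 5.7]
ft_force: [-1.5, 0.2, 4.1]
ft_force: [-1.6, 0.6, 4.5]
ft_force: [-1.5, -0.2, 5.1]
ft_force: [-1.0, 0.3, 5.0]
ft_force: [-2.2, 0.2, 4.3]
ft_force: [-2.0, 0.0, 5.3]
ft_force: [-0.7, 0.4, 4.8]
```

The mean over this 3 s hold is 5.0 N. Coming away now.

```bash
python3 -m pendant '[[[0,0,-3],0],[[0,0,-15],0],[[0,0,-20],0],[[0,0,-20],0],[[0,0,-20],0],[[0,25,0],0],[[0,25,0],0],[[0,0,0],0]]'; python3 -m pendant '[[[0,0,0],0],[[0,0,0],0]]'; python3 - <<'E'
from rig import camera
from fit import *
c=camera("wrist");cv2.imwrite("pics/w6.png",c["pixels"])
b,y=masks(c["pixels"],(0,0,640,330))
xs=np.where(b.any(0))[0]; print(xs[0],xs[-1],[np.where(b[:,x])[0].max() for x in(xs[0]+2,xs[-1]-2)])
P0=[.6138,.0016,.0905,-.2866]
for th in(.55,.58,.61,.64): print(th,np.round(proj(c,lid2w(P0+[th],CORN)),0).tolist())
E
```

```text
time: 26.45
position: [0.5342, 0.025, 0.3061]
tool_rot: [-0.598, 0.801, 0.0, 0.0]
ft_force: [0.5, -0.0, -0.1]
grip_width: 0.0008
time: 26.7
position: [0.5365, 0.024, 0.3055]
tool_rot: [-0.598, 0.802, -0.0, 0.0]
ft_force: [0.9, -0.2, -0.4]
grip_width: 0.0005
168 463 [np.int64(206), np.int64(206)]
0.55 [[194.0, 44.0], [438.0, 43.0], [461.0, 209.0], [171.0, 210.0]]
0.58 [[194.0, 43.0], [438.0, 43.0], [464.0, 206.0], [168.0, 207.0]]
0.61 [[194.0, 43.0], [438.0, 42.0], [466.0, 203.0], [165.0, 204.0]]
0.64 [[194.0, 43.0], [438.0, 42.0], [469.0, 200.0], [163.0, 201.0]]
```

View pics/w6.png

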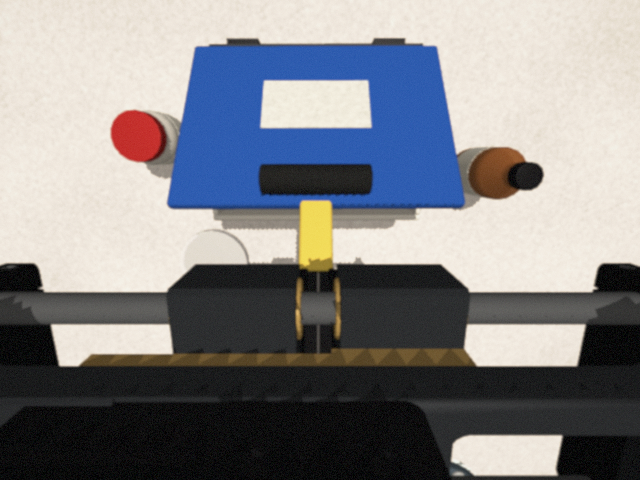

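The lid's front corners are at (168,206) and (463,206), unchanged and still about 0.58–0.59 rad. The jar, bottle and dish appear where they were, and the robot is clear.

```bash
python3 -c "
from rig import order; print(order.hand_in())"
```

```text
the job is handed in; nothing more can be done
None
```

The hinge check is done and handed in. The lid stayed up by itself and did not give way under the press.

- **Lift and release:** I gripped the yellow tab and raised the lid slowly to about 34°. I then opened the fingers, moved 80 mm clear and waited about 3 s; the lid held.
- **Press:** With closed fingertips I felt for the rubber bar and leaned straight down on it for about 10 s. The mean force was about 5.5 N at first, and I eased it to 5.4 N and then 5.0 N, each held for about 3 s. Single noisy readings ranged from 4.0 to 6.8 N, so a few passed 6 N, but none came near 18 N.
- **Last checks:** After I came away, the wrist camera put the lid at 0.58–0.59 rad (33–34°), the same as before the press to within a pixel. The bottle, jar and dish look unmoved, the arm touches nothing, and the clock stood at about 27 s.
- **Disagreement:** During the lift, with the lid still in the jaws, the distant scene camera gave only about 0.49 rad. The wrist camera gave 0.585 and the arm's own position gave 0.60. I trusted these two closer measurements.

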